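# Gauge a test piece, then hold the crusher's feed lid open for it

## Task

One of three stone test pieces lies under the height gauge: gently lower the gauge's sprung foot onto it, keep it resting there for about a second to read the piece's height, then let the foot spring back up. Then lift the crusher's feed lid to 65 degrees from closed if the piece is more than 30 mm high and to only 40 degrees if it is lower. Finish while holding the lid still at that angle (it falls shut if let go), and leave the pieces and everything else on the bench where they are.

Things in the scene. Friction and masses are not known exactly. Their poses are not given: they have to be found in the camera images.
- crusher: Sample crusher fixed to the bench. In front (towards its own -x, the robot) a grey open-topped feed hopper 220 (x) x 240 (y) x 120 high, origin at the centre of the hopper's underside; behind it, from x = +110 to +360, a dark drive housing 170 high with a black flywheel on its -y side. x points from the hopper to the drive, z up.
- lid (a joint): Hinge of the steel feed lid that covers the hopper (220 x 245 x 8, 0.3 to 0.6 kg). 0 = closed and level, grows as the front edge rises, in rad, up to 1.45 (40 degrees = 0.698, 65 degrees = 1.134). A weak spring and its weight shut it from any angle: about 3 to 5 N at the handle.
- lid_hinge (a point): Middle of the lid's hinge axis, 100 mm behind the crusher's origin (+x) and 124 mm above the bench. The axis is parallel to the crusher's y; the lid swings up and away from the robot.
- lid_handle (a point): Middle of the grip bar of the lid's black bow handle, moving with the lid; axes those of the lid (x to the hinge, z out of its upper face). Round bar 12 thick, 110 long, parallel to the hinge, 165 in front of its axis and 46 above it (36 clear beneath), 170 above the bench when closed. Pinched across from above it turns between the fingers: the tool may stay pointing down as the lid swings.
- gauge: Height gauge fixed to the bench: steel base plate 130 (x) x 150 (y) x 12 (the anvil, its top 12 above the bench), round column at its left (72 along +y), dark cross-arm 36 wide with its top 152 above the bench. Origin on the bench directly below the foot.
- gauge_slide (a joint): Travel of the gauge's upright plunger, in m: 0 = fully up (foot 55 mm above the anvil), grows as it is pressed down. When the foot rests on a piece the piece's height is 0.055 minus this value. A spring lifts it: 3 N to start, 5 N at the full 56 mm; let go, it returns to 0.
- gauge_foot (a point): Centre of the underside of the plunger's round foot, 28 across.
- gauge_knob (a point): Centre of the flat top of the plunger's round knob, 34 across, 20 high, 232 above the bench when fully up (165 above the foot), free from above: press it with closed fingertips. It is a sprung cap: once the foot rests on a piece the knob still sinks up to 14 more on the plunger, 6 N at first and 15 N at its end, beyond which it is hard. The foot must press the piece with 1 to 35 N.
- board: Grey board 220 x 110 x 12, fixed, on which the two pieces that are not being gauged wait. Origin at the centre of its underside.
- strip: Flat stone strip 80 x 26 x 12 high, loose; origin at the centre of its underside. The piece under the gauge is the one lying below the foot.
- rod: Round stone rod 22 thick, 70 long, lying level, loose; origin midway along, on the line where it rests.
- block: Stone block 46 x 40 x 38 high, loose; origin at the centre of its underside.
- dish: Bystander, to be left alone: shallow round glass bowl, 96 across, 30 high. Loose.
- spoon: Bystander, to be left alone: steel spoon, 170 long. Loose.
- jar: Bystander, to be left alone: glass sample jar, 60 across, 85 high. Loose.
- brush: Bystander, to be left alone: hand brush with wooden handle. Loose.
- wrench: Bystander, to be left alone: steel wrench. Loose.

How it is judged:
On the way, in this order (a step that is already met when the one before it is completed fails the run):
1. the gauge's foot rests on the piece below it and reads its height (((horizontal distance between gauge_foot and strip below 0.025 m and contact force between gauge_slide and strip above 1 N and value of joint gauge_slide between 0.04 and 0.046 m) or (horizontal distance between gauge_foot and rod below 0.025 m and contact force between gauge_slide and rod above 1 N and value of joint gauge_slide between 0.03 and 0.036 m) or (horizontal distance between gauge_foot and block below 0.025 m and contact force between gauge_slide and block above 1 N and value of joint gauge_slide between 0.014 and 0.02 m)) and velocity of joint gauge_slide between -0.01 and 0.01 m/s), for 0.5 s.
2. the gauge is let up, and the lid stands at the angle for that piece in the robot's fingers (value of joint gauge_slide below 0.008 m and ((horizontal distance between gauge_foot and strip below 0.025 m and value of joint lid between 0.576 and 0.8203 rad) or (horizontal distance between gauge_foot and rod below 0.025 m and value of joint lid between 0.576 and 0.8203 rad) or (horizontal distance between gauge_foot and block below 0.025 m and value of joint lid between 1.0123 and 1.2566 rad)) and contact force between the fingers and lid above 1 N), for 0.2 s.
At the end, for the whole second after the job is handed in: Fingers carry the lid (over 1 N), still, within 7 degrees of 65 if the piece under the gauge is over 30 mm high (block), else of 40 (strip, rod); gauge back up within 8 mm; the piece still under the foot; all pieces and bystanders within 30 mm of where they began (all of step 2 and velocity of joint lid between -0.08 and 0.08 rad/s and distance of each of dish, spoon, jar, brush, wrench, strip, rod, block from where it was at the start of the episode below 0.03 m); the arm keeps its last pose, push and grip.
It fails at once if the gauge is rammed onto a piece (over 35 N) (contact force between gauge_slide and strip above 35 N or contact force between gauge_slide and rod above 35 N or contact force between gauge_slide and block above 35 N).
It fails at once if a test piece or bystander is moved by more than 30 mm (distance of any of dish, spoon, jar, brush, wrench, strip, rod, block from where it was at the start of the episode above 0.03 m).
It also fails if it takes over 54 s, if anything falls off the work surface, if the arm or the gripper's body presses on something with over 40 N, if the wrist force passes 120 N, or if a joint passes its speed limit or range.

## Robot

A 6-joint arm with a two-finger parallel gripper is mounted at the origin on the work surface. World frame = base frame: x ahead of the robot, y to its left, z up, the work surface at z = 0. Lengths are in m, angles in rad, forces in N, time in s.
With the tool pointing down it reaches from about 0.35 to 0.85 m from the base axis. Payload 8.1 kg.
Tool frame: the origin (TCP) lies at the very end of the fingers, on their centre line; the grasp point (between the pads) lies 19 mm behind it; z points along the fingers, y is the line along which they close (so a half turn about z gives the same grasp; the last joint's range is limited). The gripper opens to 93 mm and grips with 3 to 60 N. Pads are 15 mm wide; open, the fingers measure 128 mm over their backs; the gripper's body (75 mm by 188 mm) begins 65 mm behind the grasp point.
Start: joints at [1.156, 0.13, 1.488, -0, 1.523, -0.085], TCP at [0.194, 0.568, 0.219] pointing down, gripper open.
Joint ranges: [-2.96, 2.96], [-0.89, 2.26], [0.02, 2.5], [-1.34, 4.48], [0, 2.73], [-2.66, 2.66]. Speed limits (rad/s): [2.39, 2.39, 2.79, 3.14, 3.14, 3.14].

## Interface

Orientations are given as a rotation vector (axis times angle).
In Python, from plant import monitor, eyes, ticket gives the robot as it stands.
- The arm moves only by the tool arm_command, never from a script. Its argument "deltas" is a list that holds one entry, the list of rows, each a list of 6 numbers: the shift along the world's x, y, z in cm, then the turn, a rotation vector about the world's x, y, z in degrees. In form: [[[tx, ty, tz, rx, ry, rz], ...]]. A call has 1 to 12 rows; each row shifts and turns the commanded pose from where the row before left it; what a row does not reach is not made up. A row lasts 1/12 s, in which the tool goes at most 41.7 mm and 7.16 degrees, less where a joint would pass 70% of its speed; a pose out of reach is approached as far as the arm can. A call is refused whole if a number of a shift passes 4.17 or a number of a turn 7.16, either way. A call with a gripper value outside its range is refused whole. "gripper" is the opening, from -1 (shut) to 1 (fully open), set as the call begins (left out, the last holds). The fingers move at their own pace and stop on an object; "squeeze" is the grip in N (left out, the last holds). Time passes only in rows, so rows that do not move let the fingers close. It gives the time, the measured TCP pose, the force, the opening and the grip force at its end, in the units of the state.
- monitor.read_state(): the state, without advancing time (a new reading comes with each control period).
- eyes.read_camera(name): name is "side" or "top"; returns the picture (480x640x3 uint8, blue, green, red); there is no depth.
- eyes.camera_model(name): a dict with "fx", "fy", "cx", "cy" (pixels), "k1" (the pictures are not rectified: a ray, as slopes to the right and down, at radius r is drawn at 1 + k1 r^2 times it, then the intrinsics apply), "rvec" (rotation vector, rad) and "tvec" (3), from world to camera coordinates, as OpenCV has them. Camera axes: x right, y down, z forward; pixel columns grow to the right and rows downward; lengths in m; the calibration is good to about 2 mm. A picture is of the moment at which its call begins. camera_model takes no time and is no camera call.
- ticket.close_job(): hands the job in; it is judged then, once.
The state is a dict: "t": time; "q": joint angles; "dq": joint speeds; "joint_torque": joint torques, N m; "tool_pos": TCP position; "orientation": TCP orientation; "force": force on the tool from outside, world axes, zero at the start; "wrist_torque": the same for the moment, N m; "opening": finger opening in m; "gripper_force": force on a finger pad.
Only numpy, scipy, OpenCV 4.12 (cv2) and the standard library are available. Lean on these libraries where they do the work, as an engineer would, in place of code of your own. Each camera call takes 0.05 s, during which the arm holds its last target. There are 200 camera calls.

## Working session

There is one attempt and no reset: what is moved stays moved. The work goes in short steps, Python scripts to look and compute and a tool call to move; the robot and the scene stay as the last step left them, time stands still between calls to the robot, and variables do not carry over. Pictures are saved under pics/ and viewed, at most 10 in all, crops included, and the job is handed in when it is done.

Besides the shell and the picture viewer there is one more tool, called after ">>>" as name(argument=value, ...), one argument or row to a line, values as JSON. arm_command: Moves the arm, as the interface text tells. Its arguments: {"type":"object","properties":{"deltas":{"type":"array"},"gripper":{"type":"number"},"squeeze":{"type":"number"}},"required":["deltas"]}

```bash
mkdir -p pics
cat > h.py <<'E'
import numpy as np,cv2
from plant import monitor,eyes,ticket
def ray(n,u,v):
    m=eyes.camera_model(n);R=cv2.Rodrigues(np.array(m["rvec"],float))[0];t=np.array(m["tvec"],float)
    K=np.array([[m["fx"],0,m["cx"]],[0,m["fy"],m["cy"]],[0,0,1.]])
    p=cv2.undistortPoints(np.array([[[u,v]]],float),K,np.array([m["k1"],0,0,0,0.]))[0,0]
    return -R.T@t,R.T@np.array([p[0],p[1],1])
def onz(n,u,v,z):
    c,d=ray(n,u,v);return c+d*(z-c[2])/d[2]
def two(a,b):
    c1,d1=ray("top",*a);c2,d2=ray("side",*b)
    s=np.linalg.lstsq(np.c_[d1,-d2],c2-c1,rcond=None)[0]
    p,q=c1+s[0]*d1,c2+s[1]*d2
    return (p+q)/2,np.linalg.norm(p-q)
def proj(n,P):
    m=eyes.camera_model(n);K=np.array([[m["fx"],0,m["cx"]],[0,m["fy"],m["cy"]],[0,0,1.]])
    return cv2.projectPoints(np.array(P,float).reshape(-1,1,3),np.array(m["rvec"],float),np.array(m["tvec"],float),K,np.array([m["k1"],0,0,0,0.]))[0][:,0]
E
python3 - <<'E'
from h import *
for n in("top","side"):
    cv2.imwrite(f"pics/{n}0.png",eyes.read_camera(n)); print(n,ray(n,320,240))
print(monitor.read_state())
E
```

```text
top (array([0.31430679, 0.00464683, 1.43425226]), array([ 0.15266717, -0.00395137, -0.98834361]))
side (array([0.39654474, 1.18018467, 1.20088888]), array([ 0.07410625, -0.75504655, -0.65159637]))
{'t': 0.1, 'q': array([ 1.15564752e+00,  1.31064811e-01,  1.48916753e+00,  5.49302191e-06,
        1.52297106e+00, -8.53836690e-02]), 'dq': array([-0.00118052, -0.00102027, -0.00288709, -0.00145966, -0.00144855,
        0.00020721]), 'joint_torque': array([ 1.80771884e-03, -5.61337709e+01, -4.93096304e+01,  7.70818535e-02,
        2.91570404e-02, -4.87880789e-05]), 'tool_pos': array([0.19405775, 0.567223  , 0.21770634]), 'orientation': array([-5.15583914e-01, -3.09858547e+00,  2.44888538e-03]), 'force': array([ 0.55217756, -0.59872601, -0.26059094]), 'wrist_torque': array([-0.00597269,  0.001444  , -0.02769652]), 'gripper_force': 0.0, 'opening': 0.09276761259347246}
```

View pics/top0.png

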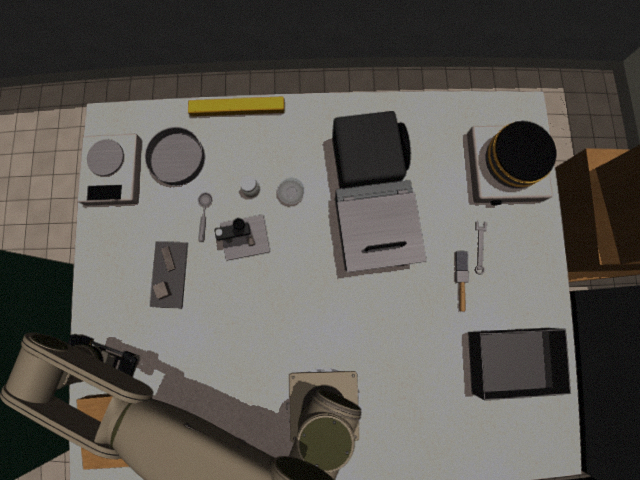

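View pics/side0.png

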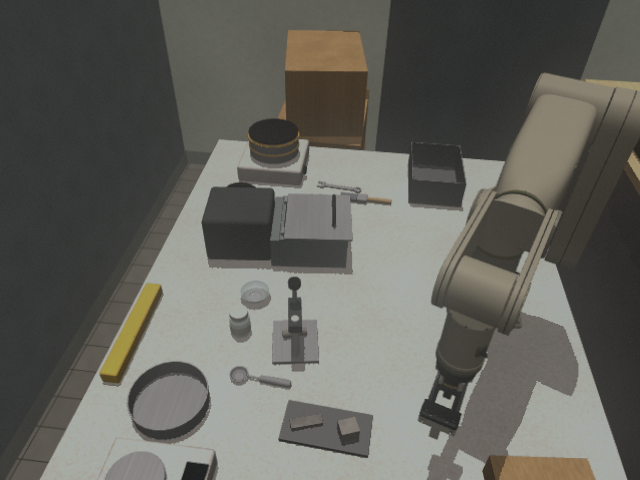

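The top view shows the crusher at about (380,230) with the handle bar at (384,246), the gauge knob at (238,225), and the board at (168,275) holding a long piece and a cube. The side view shows the knob at (294,284), the handle at (334,212) and the board at (327,427). I'll zoom in on these.

Run:
```python
from h import *
t=cv2.imread("pics/top0.png");s=cv2.imread("pics/side0.png")
c=lambda i,x,y,w,h:cv2.resize(i[y:y+h,x:x+w],(400,300),interpolation=cv2.INTER_CUBIC)
m=np.vstack([np.hstack([c(t,200,200,80,60),c(s,255,270,80,100*3//4+0)]),np.hstack([c(s,275,395,100,75),c(t,330,180,100,100*3//4+25-25+0)])])
cv2.imwrite("pics/m.png",cv2.convertScaleAbs(m,alpha=1.5))
```

```text
(no output)
```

View pics/m.png

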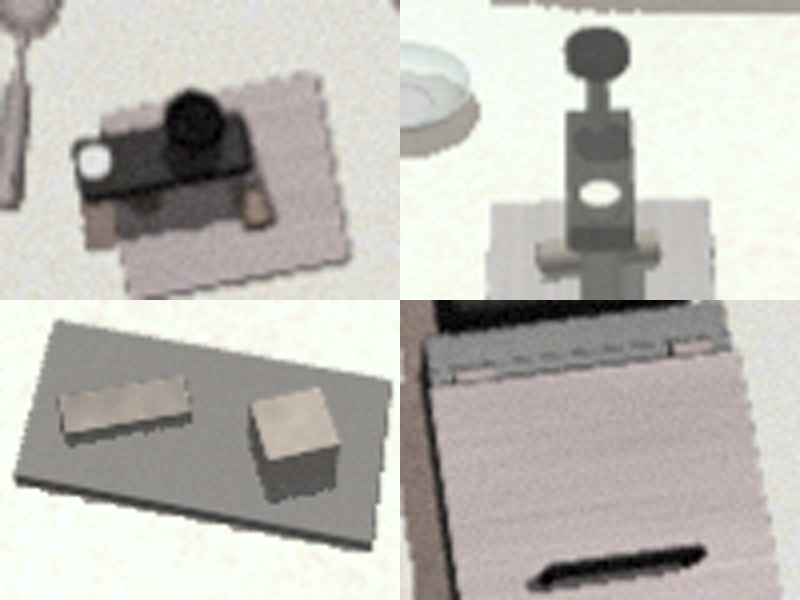

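The zoom shows a round rod under the gauge, and the flat strip and block on the board. So the piece is the rod (22 mm), which means a lid angle of 40°. Next I'll measure the knob and the handle.

Run:
```python
from h import *
t=cv2.imread("pics/top0.png");s=cv2.imread("pics/side0.png")
def blob(i,x,y,w,h,th):
    g=i[y:y+h,x:x+w].max(2);n,l,st,c=cv2.connectedComponentsWithStats((g<th).astype(np.uint8))
    k=1+np.argmax(st[1:,4]);p=np.argwhere(l==k)[:,::-1]+[x,y];return p,st[k],cv2.minAreaRect(p.astype(np.float32))
p,st,r=blob(t,228,214,22,22,26);print("knob top",st,r,onz("top",*r[0],.228),onz("top",*r[0],.232))
p2,st,r2=blob(s,284,272,20,19,75);print("knob side",st,r2,two(r[0],r2[0]))
p,st,r=blob(t,355,235,55,20,50);print("handle",st,r)
for q in cv2.boxPoints(r):print(onz("top",*q,.170))
print("c",onz("top",*r[0],.172))
p,st,r2=blob(s,325,190,18,45,60);print("handle side",st,r2,two(r[0],r2[0]))
for u,v in[(339,188),(411,181)]:print("hinge",onz("top",u,v,.125))
# hopper lid front corners etc
for u,v in[(345,271),(425,263),(337,196),(413,189)]:print("lid",onz("top",u,v,.128))
```

```text
knob top [  5   5  17  17 174] ((241.0, 227.0), (16.0, 16.0), 0.0) [0.54380635 0.22334239 0.228     ] [0.54304531 0.22261719 0.232     ]
knob side [  4   5  13  14 134] ((294.2884521484375, 283.44232177734375), (13.139781951904297, 11.7669677734375), 78.69007110595703) (array([0.55085064, 0.22553171, 0.21614731]), np.float64(0.009412559374800225))
handle [  9   7  42  11 179] ((384.5000305175781, 246.00003051757812), (5.575805187225342, 41.7622184753418), 80.27242279052734)
[ 0.48602542 -0.12792191  0.17      ]
[ 0.50383164 -0.2511294   0.17      ]
[ 0.48732606 -0.25299089  0.17      ]
[ 0.4696437  -0.13001581  0.17      ]
c [ 0.48641165 -0.18999215  0.172     ]
handle side [ 8  5  3 31 71] ((334.0, 210.0), (30.0, 2.0), 90.0) (array([ 0.48817385, -0.19285605,  0.15308983]), np.float64(0.001618841318348957))
hinge [ 0.67931257 -0.06422013  0.125     ]
hinge [ 0.69682533 -0.29184216  0.125     ]
lid [ 0.41947205 -0.07353632  0.128     ]
lid [ 0.43687485 -0.31813493  0.128     ]
lid [ 0.65293358 -0.05697031  0.128     ]
lid [ 0.66985162 -0.29576806  0.128     ]
```

Run:
```python
from h import *
t=cv2.imread("pics/top0.png");s=cv2.imread("pics/side0.png")
a=(238.6,223.8)
for b in[(294.4,280.5),(294.4,283.5)]:print(two(a,b))
print(onz("top",*a,.232),onz("top",*a,.222))
print(onz("side",294.4,281,.232),onz("side",294.4,283.5,.222))
for q in[(264,214.4),(270,252),(226,259.4)]:print("base",onz("top",*q,.012))
for n,i,P in(("top",t,[.547,.233,.232]),("side",s,[.547,.233,.232])):print(n,proj(n,P))
g=t[214:236,226:252].max(2);print(g[:,::1])
g=s[272:294,284:306].max(2);print(g)
# rod ends
print(proj("side",[.48,-.19,.17]),proj("top",[.48,-.19,.17]))
```

```text
(array([0.55343493, 0.22951287, 0.23207247]), np.float64(0.0019258362500779178))
(array([0.55424716, 0.23123486, 0.22283545]), np.float64(7.144243893342609e-05))
[0.5524681  0.22952083 0.232     ] [0.55444906 0.23139127 0.222     ]
[0.55413878 0.23106064 0.232     ] [0.55434569 0.23043193 0.222     ]
base [0.62593407 0.18492661 0.012     ]
base [0.4980757  0.16558047 0.012     ]
base [0.47694651 0.31227193 0.012     ]
top [[237.37090252 225.7257272 ]]
side [[296.97917039 281.78882059]]
[[149 151 146 149 150 146 148 148 148 149 149 148 148 149 147 148 150 149
  149 148 150 146 147 148 147 152]
 [145 152 150 148 149 146 150 148 149 150 147 150 153 147 152 148 149 149
  152 149 151 149 149 149 146 146]
 [151 149 147 149 149 148 153 150 149 150 149 152 149 150 148 150 146 147
  151 149 147 147 144 132 135 135]
 [151 152 149 153 147 147 150 149 150 146 136 116 111 128 139 148 149 143
  139 131 136 137 131 119 122 123]
 [150 149 149 147 154 151 148 150 140 110  86  44  50  63  84 106 128 135
  121 119 121 127 124 125 122 121]
 [149 152 148 148 149 148 145 127  99  53  24  13   8  15  22  3
[... 3196 characters left out ...]
68 168 111  61  52  54  54  52  52  54  54  54  53  61 143 165
  166 166 168 165]
 [168 169 168 168 143 105  62  51  53  52  52  53  50  54  60 124 164 166
  165 166 169 168]
 [167 168 168 169 168 153 109 101  64  54  53  51  62  77 124 164 168 166
  165 167 168 169]
 [167 169 168 169 168 169 153 150  88  63  61  60  90 133 165 168 168 167
  166 168 169 169]
 [169 168 167 169 167 168 168 166 104  72  71  68 107 163 170 167 167 168
  166 169 169 168]
 [169 168 169 169 166 168 168 167 104  73  69  69  97 160 167 168 166 169
  166 168 169 167]
 [168 170 169 169 166 168 168 169 104  71  70  68  83 160 165 166 169 168
  168 166 168 167]]
[[336.34492518 206.6008688 ]] [[384.51073004 248.24636895]]
```

>>> arm_command(
  deltas=[
    [[0,0,3,0,0,0],[1,-1,3,0,0,-6],[2,-2,2,0,0,-6],[2.4,-2.25,0,0,0,-6],[2.4,-2.25,0,0,0,-6],[2.4,-2.25,0,0,0,-6],[2.4,-2.25,0,0,0,-6],[2.4,-2.25,0,0,0,-6],[2.4,-2.25,0,0,0,-6],[2.4,-2.25,0,0,0,-6],[2.4,-2.25,0,0,0,-6],[2.4,-2.25,0,0,0,-6]],
  ],
  gripper=-1,
  squeeze=10,
)

```text
t: 1.1
tool_pos: [0.4411, 0.3338, 0.2982]
orientation: [-2.126, -2.313, 0.001]
force: [-0.3, 0.8, 0.7]
opening: 0.0176
gripper_force: 0.0
```

>>> arm_command(
  deltas=[
    [[2.8,-2.6,0,0,0,0],[2.8,-2.6,0,0,0,0],[2.8,-2.6,-1,0,0,0],[2.8,-2.6,-1,0,0,0],[0,0,-1,0,0,0],[0,0,-1,0,0,0],[0,0,0,0,0,0],[0,0,0,0,0,0]],
  ],
)

```text
t: 1.77
tool_pos: [0.551, 0.2319, 0.2577]
orientation: [-2.118, -2.318, 0.003]
force: [-0.1, 0.9, 0.1]
opening: 0.0004
gripper_force: 0.0
```

Run:
```python
from h import *
t=eyes.read_camera("top");s=eyes.read_camera("side")
p=monitor.read_state()["tool_pos"];print(p,proj("top",p),proj("side",p))
c=lambda i,x,y,w,h:cv2.resize(i[y:y+h,x:x+w],(400,300),interpolation=cv2.INTER_CUBIC)
cv2.imwrite("pics/m2.png",cv2.convertScaleAbs(np.hstack([c(t,200,180,107,80),c(s,255,240,107,80)]),alpha=1.5))
```

```text
[0.55170012 0.23243747 0.25942597] [[235.73227002 222.22727254]] [[295.13526698 273.98562737]]
```

View pics/m2.png

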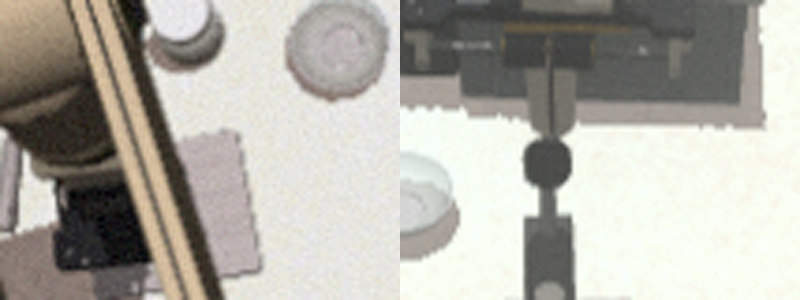

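The fingertips are centred over the knob: tips at crop x≈551, knob at 547, about 1 px apart. I'll press down gently.

>>> arm_command(
  deltas=[
    [[0.1,-0.2,-0.5,0,0,0],[0,0,-0.5,0,0,0],[0,0,-0.5,0,0,0],[0,0,-0.5,0,0,0],[0,0,-0.5,0,0,0],[0,0,-0.3,0,0,0],[0,0,-0.3,0,0,0],[0,0,-0.3,0,0,0],[0,0,-0.3,0,0,0],[0,0,-0.3,0,0,0],[0,0,-0.2,0,0,0],[0,0,0,0,0,0]],
  ],
)

```text
t: 2.87
tool_pos: [0.5532, 0.2292, 0.2162]
orientation: [-2.12, -2.318, 0.0]
force: [-2.2, -0.5, 2.1]
opening: 0.0008
gripper_force: 1.5
```

>>> arm_command(
  deltas=[
    [[0,0,-0.3,0,0,0],[0,0,-0.3,0,0,0],[0,0,-0.3,0,0,0],[0,0,-0.3,0,0,0],[0,0,-0.2,0,0,0],[0,0,-0.2,0,0,0],[0,0,-0.2,0,0,0],[0,0,-0.2,0,0,0],[0,0,-0.1,0,0,0],[0,0,0,0,0,0]],
  ],
)

```text
t: 3.7
tool_pos: [0.5536, 0.2293, 0.1961]
orientation: [2.12, 2.318, 0.001]
force: [-2.2, -0.5, 8.6]
opening: 0.0004
gripper_force: 3.8
```

>>> arm_command(
  deltas=[
    [[0,0,-0.1,0,0,0],[0,0,-0.1,0,0,0],[0,0,0,0,0,0],[0,0,0,0,0,0],[0,0,0,0,0,0],[0,0,0,0,0,0],[0,0,0,0,0,0],[0,0,0,0,0,0],[0,0,0,0,0,0],[0,0,0,0,0,0],[0,0,0,0,0,0],[0,0,0,0,0,0]],
  ],
)

```text
t: 4.7
tool_pos: [0.5536, 0.2293, 0.1946]
orientation: [2.12, 2.318, 0.002]
force: [-2.6, -0.5, 9.0]
opening: 0.0006
gripper_force: 4.3
```

Run:
```python
from h import *
s=eyes.read_camera("side");x=monitor.read_state();print(x["tool_pos"],x["force"])
cv2.imwrite("pics/s3.png",cv2.convertScaleAbs(cv2.resize(s[250:370,235:395],(640,480),interpolation=cv2.INTER_CUBIC),alpha=1.5))
```

```text
[0.55358857 0.22926315 0.19464014] [-3.43974523  0.60564794  8.92669592]
```

View pics/s3.png

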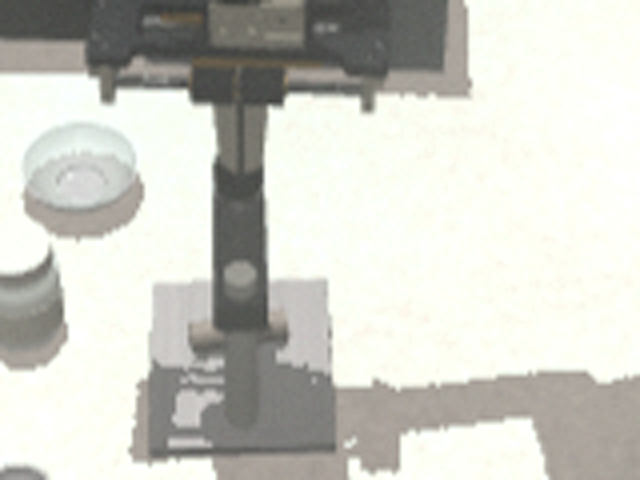

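The knob (crop 238,180) is pressed down, and the rod (240,330) is still in place. 9 N is more than the plunger spring can give alone, so the foot is resting on the rod. I'll hold briefly more, then let it up.

>>> arm_command(
  deltas=[
    [[0,0,0,0,0,0],[0,0,0,0,0,0],[0,0,0.3,0,0,0],[0,0,0.6,0,0,0],[0,0,0.8,0,0,0],[0,0,0.8,0,0,0],[0,0,0.8,0,0,0],[0,0,1,0,0,0],[0,0,2,0,0,0],[0,0,2,0,0,0],[0,0,1.5,0,0,0],[0,0,0,0,0,0]],
  ],
)

```text
t: 5.75
tool_pos: [0.5545, 0.2294, 0.296]
orientation: [2.119, 2.316, 0.007]
force: [0.7, -0.4, 0.8]
opening: 0.0008
gripper_force: 0.0
```

>>> arm_command(
  deltas=[
    [[-0.4,-2,0,0,0,0],[-0.57,-3.5,0,0,0,0],[-0.57,-3.5,0,0,0,0],[-0.57,-3.5,0,0,0,0],[-0.57,-3.5,0,0,0,0],[-0.57,-3.5,0,0,0,0],[-0.57,-3.5,0,0,0,0],[-0.57,-3.5,0,0,0,0],[-0.57,-3.5,0,0,0,0],[-0.57,-3.5,0,0,0,0],[-0.57,-3.5,0,0,0,0],[-0.57,-3.5,0,0,0,0]],
  ],
  gripper=0.2,
)

```text
t: 6.75
tool_pos: [0.4855, -0.1773, 0.2905]
orientation: [-2.119, -2.317, 0.001]
force: [0.6, -0.5, 0.1]
opening: 0.0558
gripper_force: 0.0
```

>>> arm_command(
  deltas=[
    [[-0.2,-1.4,0,0,0,0],[0,0,-2,0,0,0],[0,0,-2,0,0,0],[0,0,-2,0,0,0],[0,0,0,0,0,0],[0,0,0,0,0,0],[0,0,0,0,0,0]],
  ],
)

```text
t: 7.33
tool_pos: [0.4847, -0.1898, 0.2323]
orientation: [2.12, 2.318, -0.0]
force: [-0.6, -0.1, 0.3]
opening: 0.0558
gripper_force: 0.0
```

Run:
```python
from h import *
s=eyes.read_camera("side");x=monitor.read_state();p=x["tool_pos"];print(p,x["opening"],proj("side",p))
cv2.imwrite("pics/s4.png",cv2.convertScaleAbs(cv2.resize(s[150:270,255:415],(640,480),interpolation=cv2.INTER_CUBIC),alpha=1.6))
```

```text
[ 0.48509682 -0.19000526  0.23297418] 0.055567636965106956 [[335.60126878 190.80432883]]
```

View pics/s4.png

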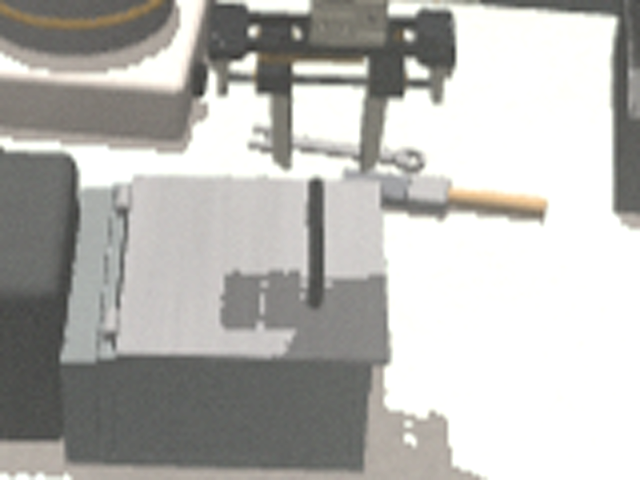

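The fingers straddle the bar (bar at crop x≈316, fingers at 280 and 370), and the side view agrees with bar x≈0.486. I'll descend.

>>> arm_command(
  deltas=[
    [[0.1,-0.1,-1.2,0,0,0],[0,0,-1.2,0,0,0],[0,0,-1.2,0,0,0],[0,0,-1.2,0,0,0],[0,0,-1,0,0,0],[0,0,-0.8,0,0,0],[0,0,-0.7,0,0,0],[0,0,-0.6,0,0,0],[0,0,0,0,0,0],[0,0,0,0,0,0]],
  ],
)

```text
t: 8.22
tool_pos: [0.4855, -0.1908, 0.1525]
orientation: [-2.12, -2.318, 0.0]
force: [0.1, -0.2, 0.3]
opening: 0.0558
gripper_force: 0.0
```

>>> arm_command(
  deltas=[
    [[0,0,0,0,0,0],[0,0,0,0,0,0],[0,0,0,0,0,0],[0,0,0,0,0,0],[0,0,0,0,0,0],[0,0,0,0,0,0]],
  ],
  gripper=-1,
  squeeze=25,
)

```text
t: 8.72
tool_pos: [0.4857, -0.1908, 0.1528]
orientation: [2.12, 2.318, 0.0]
force: [0.7, -0.2, 0.1]
opening: 0.0203
gripper_force: 0.0
```

>>> arm_command(
  deltas=[
    [[0,0,0,0,0,0],[0,0,0,0,0,0],[0,0,0,0,0,0],[0,0,0,0,0,0],[0,0,0,0,0,0],[0,0,0,0,0,0]],
  ],
)

```text
t: 9.22
tool_pos: [0.4895, -0.1906, 0.1535]
orientation: [2.115, 2.314, 0.008]
force: [19.3, 0.5, -8.4]
opening: 0.011
gripper_force: 25.0
```

>>> arm_command(
  deltas=[
    [[0.2,0,0,0,0,0],[0.2,0,0,0,0,0],[0,0,0,0,0,0],[0,0,0,0,0,0]],
  ],
)

```text
t: 9.55
tool_pos: [0.4892, -0.1906, 0.1525]
orientation: [-2.119, -2.318, 0.0]
force: [-2.8, 2.5, 3.0]
opening: 0.0109
gripper_force: 25.0
```

>>> arm_command(
  deltas=[
    [[0.18,0.01,0.57,0,0,0],[0.18,0.01,0.57,0,0,0],[0.22,0.02,0.55,0,0,0],[0.22,0.02,0.55,0,0,0],[0.26,0.02,0.54,0,0,0],[0.26,0.02,0.54,0,0,0],[0.3,0.02,0.52,0,0,0],[0.3,0.02,0.52,0,0,0],[0,0,0,0,0,0],[0,0,0,0,0,0]],
  ],
)

```text
t: 10.38
tool_pos: [0.5074, -0.1887, 0.1967]
orientation: [-2.118, -2.316, 0.002]
force: [-11.4, 5.0, 1.3]
opening: 0.0113
gripper_force: 24.9
```

>>> arm_command(
  deltas=[
    [[0.13,0,0.5,0,0,0],[0.23,0.02,0.5,0,0,0],[0.37,0.03,0.47,0,0,0],[0.37,0.03,0.47,0,0,0],[0.4,0.03,0.45,0,0,0],[0.4,0.03,0.45,0,0,0],[0.42,0.03,0.42,0,0,0],[0.42,0.03,0.42,0,0,0],[0,0,0,0,0,0],[0,0,0,0,0,0]],
  ],
)

```text
t: 11.22
tool_pos: [0.5357, -0.1858, 0.2341]
orientation: [-2.117, -2.317, -0.001]
force: [-8.9, 8.9, 2.1]
opening: 0.0108
gripper_force: 24.9
```

>>> arm_command(
  deltas=[
    [[0.4,0.07,0.38,0,0,0],[0.43,0.07,0.38,0,0,0],[0.46,0.07,0.36,0,0,0],[0.44,0.07,0.35,0,0,0],[0,0,0,0,0,0],[0,0,0,0,0,0],[0,0,0,0,0,0],[0,0,0,0,0,0]],
  ],
)

```text
t: 11.88
tool_pos: [0.553, -0.1839, 0.2495]
orientation: [-2.119, -2.318, 0.0]
force: [-10.8, 6.5, 4.5]
opening: 0.0112
gripper_force: 24.9
```

Run:
```python
from h import *
s=eyes.read_camera("side");t=eyes.read_camera("top");x=monitor.read_state();p=x["tool_pos"];print(p,x["opening"],x["force"],x["gripper_force"])
c=np.array([.4892,-.1906,.1525]);d=p-c;r=np.hypot(.165,.046)
h=np.hypot(d[0],d[1]);print("deg",np.degrees(np.arctan2(.046+d[2],.165-h)-np.arctan2(.046,.165)),"r",np.hypot(.046+d[2],.165-h),r)
f=lambda i:cv2.resize(i,(400,300))
cv2.imwrite("pics/s5.png",cv2.convertScaleAbs(np.vstack([np.hstack([cv2.resize(s[150:270,235:395],(400,300)),cv2.resize(s[260:380,215:375],(400,300))]),np.hstack([f(s),f(t)])]),alpha=1.5))
```

```text
[ 0.55295287 -0.18396335  0.24950338] 0.011374062514588387 [-8.76737725  5.46886563  4.72839447] 24.93796706199646
deg 39.21552955836227 r 0.17501801794477023 0.1712921480979207
```

View pics/s5.png

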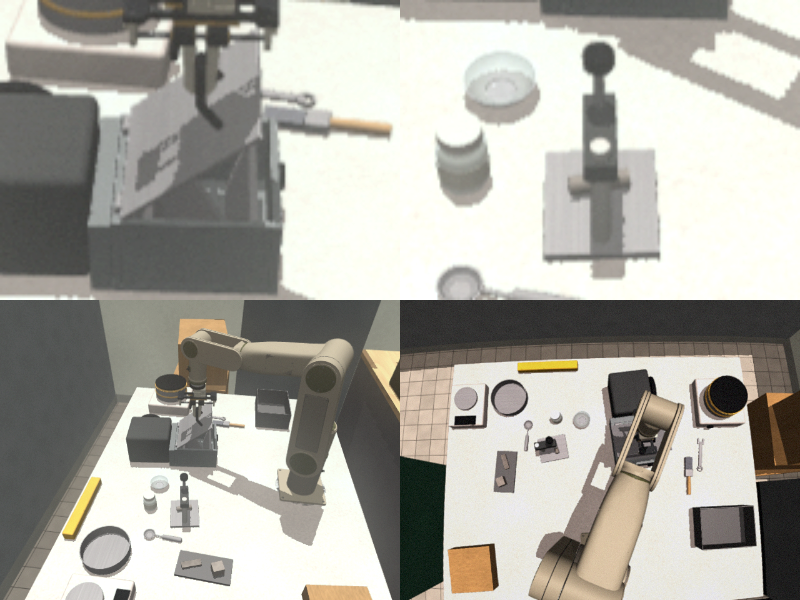

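The lid is held at about 39–40°. The knob is fully up (crop 598,57), the rod is in place, and nothing else has moved. I'll hold it still briefly and hand in.

>>> arm_command(
  deltas=[
    [[0,0,0,0,0,0],[0,0,0,0,0,0],[0,0,0,0,0,0],[0,0,0,0,0,0],[0,0,0,0,0,0],[0,0,0,0,0,0]],
  ],
)

```text
t: 12.48
tool_pos: [0.553, -0.1839, 0.2495]
orientation: [-2.119, -2.318, 0.0]
force: [-9.0, 6.2, 5.6]
opening: 0.0111
gripper_force: 24.9
```

```bash
python3 -c "
from h import *
print(monitor.read_state()['tool_pos']);print(ticket.close_job())"
```

```text
[ 0.55295078 -0.18394862  0.2495135 ]
the job is handed in; nothing more can be done
None
```

The piece under the gauge was the 22 mm rod, so after pressing the foot onto it and letting it spring back up I lifted the lid to about 39–40° and handed the job in with the lid held still; the hand-in returned no verdict.

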